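Turn the tab-locked herb carousel and let it lock again

TASK

Bring the low wide pot round to the pointer on the window side of the herb carousel: squeeze both release tabs of the knob on top to unlock it, turn the carousel the short way until you feel it come gently up against its end stop (the stop decides how exactly the pot faces the pointer), then let go so that both tabs spring fully out and lock it there. Do not force the lock or the stop, keep the pots standing, and leave the bottle, the hand fork and the wooden wedge alone.

Things in the scene. Friction and masses are not known exactly. Their poses are not given: they have to be found in the camera images.
- stand: Fixed dark steel foot of the carousel, 230 mm across; origin on the carousel's vertical axis at ledge height, z up; its -x axis runs out along the brass pointer that shows beyond the tray, on the window side (towards the robot). The round wooden tray above it is 350 mm across, its top 34 mm above the ledge.
- pointer (a point): The picking place at the pointer: the middle of the tray place nearest the pointer, 118 mm from the carousel's axis, 40 mm above the ledge.
- carousel (a joint): Turn of tray, hub and knob together, rad, positive counter-clockwise from above; 0 = start, locked in the middle notch (play about 0.04 either way). Dry friction 0.1 N m, a little grease drag. Each side has an end notch with a solid stop just past it, met somewhere from 0.80 to 1.37 rad from the middle: different every time and on each side, hidden in the hub, to be found by feel.
- knob_center (a point): Point on the carousel's axis 192 mm above the ledge, at the middle of the knob's two black tabs; it turns with the carousel, z up, tabs on its +y and -y sides. Hub: a tube 74 mm across with a collar 84 mm across, top 168 mm above the ledge. On it the knob: a core 30 mm (x) by 22 mm (y), top 212 mm above the ledge, a tab on each side.
- tab_a (a joint): Press of the tab on the +y side of knob_center, m, towards the axis: 0 = sprung out, 0.007 = fully in. The tab is an upright plate 28 mm wide (x), 6 mm thick, 172 to 210 mm above the ledge, outer face 25 mm from the axis when out, 18 when in: the two measure 50 mm over their faces when out, 36 mm when both are fully in. Spring 4 N when out, 9.6 N fully in.
- tab_b (a joint): The same for the tab on the -y side. Both teeth clear the lock only when both tabs are in by more than 0.004; fingers that are off centre bottom one tab first and leave the other short. The knob can stay squeezed while it is turned.
- tooth_a: Steel lug 6 mm wide on tab_a inside the hub, out of sight, 28 mm from the axis; origin on the carousel's axis at ledge height. It bears on the lock and the end stop and breaks above 25 N. With the lugs against the stop they stand in the end notch and lock once the tabs are let out; 0.12 rad or more short of the stop they only rest on the land between the notches.
- tooth_b: The same lug of tab_b. With the tabs in, 25 N on each lug is a turning moment of about 1 N m on the knob against the stop, reached some 0.04 to 0.06 rad after first touch; a rise of 0.15 N m or more over the running friction is the stop.
- squat_pot: The low wide herb pot, loose on the tray: 50 mm high, 94 mm across the rim; origin at the centre of its underside. It starts on the place 60 degrees to one side of the pointer or the other.
- tall_pot: The tall slim herb pot, loose on the tray: 105 mm high, 66 mm across; origin at the centre of its underside. It starts 60 degrees from the pointer on the side away from the low pot.
- middle_pot: The herb pot of middle height, loose on the tray: 76 mm high, 80 mm across; origin at the centre of its underside. It starts at the pointer.
- bottle: Capped glass bottle standing on the ledge beside the carousel, 62 mm across, 190 mm high; origin at the centre of its underside.
- fork: Plastic hand fork lying on the ledge, about 210 mm long; origin near its middle at ledge height.
- wedge: Wooden sill wedge lying on the ledge, 120 by 42 by 32 mm; origin at the centre of its underside.
Not all that is in view belongs to the job. Leave any pink look-alike of the squat_pot alone.

How it is judged:
On the way, in this order (a step that is already met when the one before it is completed fails the run):
1. both release tabs are squeezed in far enough to free the lock (value of joint each of tab_a, tab_b above 0.004 m), for 0.1 s.
2. the carousel is turned well over towards an end stop ((value of joint carousel above 0.5 rad or value of joint carousel below -0.5 rad)), for 0.1 s.
At the end, for the whole second after the job is handed in: The low wide pot stands within 50 mm of the picking place at the pointer, the carousel is at rest more than 0.65 rad from its start, both tabs have sprung out to within 1.5 mm (locked in the end notch), and all three pots stand upright (within 0.15 rad) on the tray (horizontal distance between squat_pot and pointer below 0.05 m and (value of joint carousel above 0.65 rad or value of joint carousel below -0.65 rad) and value of joint each of tab_a, tab_b below 0.0015 m and velocity of joint carousel between -0.05 and 0.05 rad/s and angle between each of squat_pot, tall_pot, middle_pot's own z axis and vertical below 0.15 rad and height (world z) of each of squat_pot, tall_pot, middle_pot above 0.03 m); the robot touches nothing.
It fails at once if a lock tooth is loaded above 25 N (lock or end stop forced) (contact force between any of tooth_a, tooth_b and anything else above 25 N).
It fails at once if a pot is tipped over (angle between any of squat_pot, tall_pot, middle_pot's own z axis and vertical above 0.5 rad).
It fails at once if the bottle, hand fork or wedge is shifted by more than 20 mm (distance of any of bottle, fork, wedge from where it was at the start of the episode above 0.02 m).
It also fails if it takes over 64 s, if anything falls off the work surface, if the arm or the gripper's body presses on something with over 40 N, if the wrist force passes 120 N, or if a joint passes its speed limit or range.

ROBOT

A 7-joint arm with a two-finger parallel gripper is mounted at the origin on the work surface. World frame = base frame: x ahead of the robot, y to its left, z up, the work surface at z = 0. Lengths are in m, angles in rad, forces in N, time in s.
With the tool pointing down it reaches from about 0.35 to 0.9 m from the base axis. Payload 7.2 kg.
Tool frame: the origin (TCP) lies midway between the tips of the shut fingers; the grasp point (between the pads) lies 19 mm behind it; z points along the fingers, y is the direction in which the jaws open and shut (so a half turn about z gives the same grasp; the last joint's range is limited). The gripper opens to 85 mm and grips with 20 to 120 N. Pads are 22 mm wide; open, the fingers measure 114 mm over their backs; the gripper's body (76 mm by 85 mm) begins 54 mm behind the grasp point. The pads swing forward as they close: fully open they stand 13 mm farther back than shut.
Start: joints at [1.171, 0.411, -0.013, 1.596, 0.006, 1.134, -0.082], TCP at [0.204, -0.591, 0.231] pointing down, gripper open.
Joint ranges: [-2.95, 2.95], [-0.29, 1.99], [-1.47, 1.44], [0.14, 2.54], [-1.03, 4.17], [0.13, 1.85], [-2.86, 2.86]. Speed limits (rad/s): [2.39, 2.39, 3.01, 3.01, 3.14, 3.14, 3.14].

INTERFACE

Orientations are given as a 3x3 rotation matrix whose columns are the frame's x, y, z axes.
In Python, from rig import manip gives the robot as it stands.
- The arm moves only by the tool move_arm, never from a script. Its argument "rows" is a list of rows, each an object of numbers: "x", "y", "z": the shift along the world's x, y, z in m; "roll": the turn about the world's z in degrees; "gripper": the finger opening in m, from 0 to 0.0854. A call has 1 to 12 rows; each row is the pose to reach, as a shift and turn from the pose measured when the call began; what a row does not reach only later rows make up. A row lasts 1/10 s, in which the tool goes at most 50 mm and 8.59 degrees, less where a joint would pass 70% of its speed; a pose out of reach is approached as far as the arm can. A call with a gripper value outside its range is refused whole. The fingers move at their own pace and stop on an object; "newtons" is the grip in N (left out, the last holds). Time passes only in rows, so rows that repeat a pose let the fingers close. It gives the time, the measured TCP pose, the force and the opening at its end, in the units of the state.
- manip.read_state(): the state, without advancing time (a new reading comes with each control period).
- manip.camera(name): name is "side" or "top" or "wrist"; returns a dict with "image" (420x560x3 uint8, red, green, blue), "depth" (420x560 float32, m along the optical axis (not along the pixel's ray), 0 where there is no reading), "K" (3x3 intrinsics, pixels), "origin" and "rotation" of the camera in the world; the wrist camera has in their place "tool_from_camera" (4x4, takes a point from camera to tool coordinates, whose origin is the TCP and whose axes are the flange's). Camera axes: x right, y up, looking along -z (the intrinsics and any distortion apply to the point x, -y, -z); pixel columns grow to the right and rows downward; lengths in m; the calibration is good to about 2 mm. A picture is of the moment at which its call begins: read the wrist's pose just before it.
- manip.close_job(): hands the job in, once; it reports no verdict.
The state is a dict: "t": time; "joint_pos": joint angles; "qvel": joint speeds; "effort": joint torques, N m; "tcp_pos": TCP position; "tcp_rot": TCP orientation; "contact_force": force on the tool from outside, world axes, zero at the start; "moment": the same for the moment, N m; "opening": finger opening in m.
Only numpy, scipy, OpenCV 4.12 (cv2) and the standard library are available. Lean on these libraries where they do the work, as an engineer would, in place of code of your own. Each camera call takes 0.05 s, during which the arm holds its last target.

## Working session

There is one attempt and no reset: what is moved stays moved. The work goes in short steps, Python scripts to look and compute and a tool call to move; the robot and the scene stay as the last step left them, time stands still between calls to the robot, and variables do not carry over. Pictures are saved under pics/ and viewed, and the job is handed in when it is done.

Besides the shell and the picture viewer there is one more tool, called as a command line: name --argument value ..., lists and objects as JSON in quotes. move_arm: Moves the arm, as the interface text tells. Its arguments: {"type":"object","properties":{"rows":{"type":"array"},"newtons":{"type":"number"}},"required":["rows"]}

```bash
mkdir -p pics
cat > h.py <<'E'
import numpy as np, cv2
from rig import manip
def shot(n,f):
    s=manip.read_state(); c=manip.camera(n); cv2.imwrite(f'pics/{f}.png',c['image'][:,:,::-1]); np.savez(f'pics/{f}.npz',tp=s['tcp_pos'],tr=s['tcp_rot'],**{k:np.asarray(v) for k,v in c.items()}); return c
def world(f):
    d=np.load(f'pics/{f}.npz'); D=d['depth']; K=d['K']; v,u=np.mgrid[:D.shape[0],:D.shape[1]]
    P=np.stack([(u-K[0,2])/K[0,0]*D,-(v-K[1,2])/K[1,1]*D,-D],-1)
    if 'origin' in d: W=P@d['rotation'].T+d['origin']
    else:
        T=d['tool_from_camera']; W=(P@T[:3,:3].T+T[:3,3])@d['tr'].T+d['tp']
    W[D==0]=np.nan; return W,d['image']
E
python3 - <<'E'
from h import *
s=manip.read_state(); print({k:np.round(v,3) for k,v in s.items()})
for n in('top','side'):
    c=shot(n,n+'0'); print({k:v for k,v in c.items() if k not in('image','depth')})
E
```

```text
{'t': np.float64(0.0), 'joint_pos': array([ 1.171,  0.412, -0.013,  1.597,  0.006,  1.134, -0.082]), 'qvel': array([-0.001, -0.001, -0.   , -0.002,  0.001,  0.001, -0.   ]), 'effort': array([-1.0000e-03, -6.0063e+01,  6.8200e-01, -2.9941e+01,  1.4000e-02,
        1.1000e-02, -0.0000e+00]), 'tcp_pos': array([ 0.203, -0.59 ,  0.23 ]), 'tcp_rot': array([[ 0.945,  0.326, -0.001],
       [ 0.326, -0.945,  0.001],
       [-0.   , -0.002, -1.   ]]), 'contact_force': array([-0.19 ,  0.043,  0.398]), 'moment': array([ 0.015, -0.019, -0.023]), 'opening': np.float64(0.085)}
{'K': array([[450.30952363,   0.        , 276.09358639],
       [  0.        , 450.30952363, 212.32596794],
       [  0.        ,   0.        ,   1.        ]]), 'origin': array([ 0.49747282, -0.01024166,  1.41650071]), 'rotation': array([[ 0.00572875,  0.99709633, -0.07593473],
       [-0.99980073,  0.00425902, -0.01950297],
       [-0.01912293,  0.07603132,  0.99692204]])}
{'K': array([[523.43208552,   0.        , 287.2175549 ],
       [  0.        , 523.43208552, 208.33217103],
       [  0.        ,   0.        ,   1.        ]]), 'origin': array([-0.10930711,  0.75826251,  1.17795142]), 'rotation': array([[-0.73390011,  0.47590243, -0.48467258],
       [-0.67920601, -0.52292545,  0.51500308],
       [-0.00835641,  0.70715335,  0.70701083]])}
```

View pics/top0.png

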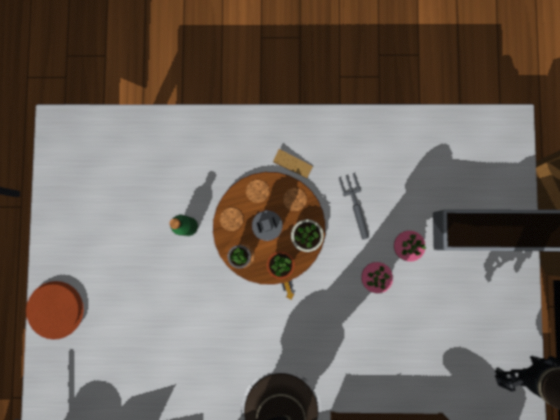

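View pics/side0.png

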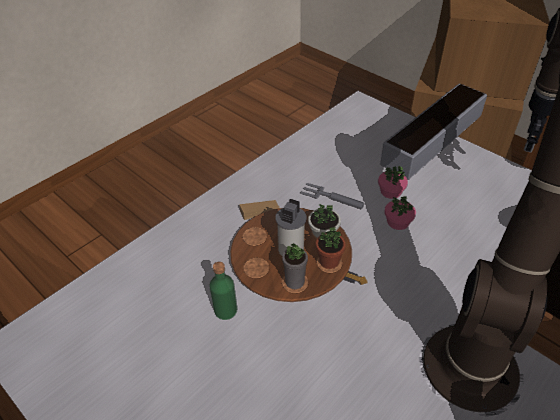

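Run:
```python
from h import *
W,I=world('top0')
for u,v,n in [(267,225,'knob'),(307,235,'sq'),(240,257,'tall'),(281,265,'mid'),(376,277,'pink'),(290,293,'ptr'),(255,220,'?'),(150,150,'ledge')]: print(n,W[v,u].round(3))
# tray
z=W[...,2]; 
Ws,Is=world('side0')
for nm,w in(('top',W),('side',Ws)):
    z=w[...,2]
    for a,b in((.162,.18),(.185,.23)):
        m=(z>a)&(z<b)&(abs(w[...,0]-.47)<.1)&(abs(w[...,1])<.12); p=w[m]; print(nm,a,m.sum(),p.mean(0).round(4),p.min(0).round(3),p.max(0).round(3))
        if a>.18:
            q=p[p[:,2]>p[:,2].max()-.012] ; r=cv2.minAreaRect(q[:,:2].astype(np.float32)*1000); print(r,len(q))
hsv=cv2.cvtColor(I,cv2.COLOR_RGB2HSV)
m=(W[...,2]>.026)&(W[...,2]<.042)&(abs(W[...,0]-.47)<.25)&(abs(W[...,1])<.25)
c,_=cv2.findContours(m.astype(np.uint8),cv2.RETR_EXTERNAL,cv2.CHAIN_APPROX_NONE); c=max(c,key=cv2.contourArea)
h=cv2.convexHull(c)[:,0]; p=W[h[:,1],h[:,0]]; print('tray',cv2.fitEllipse((p[:,:2]*1000).astype(np.float32)))
cr=np.hstack([cv2.resize(I[160:310,200:350],(400,400),interpolation=cv2.INTER_CUBIC),cv2.resize(Is[190:310,220:360][:, :120],(400,400),interpolation=cv2.INTER_CUBIC)])
cv2.imwrite('pics/crop0.png',cr[:,:,::-1])
```

```text
knob [0.555 0.037 0.213]
sq [ 0.532 -0.075  0.103]
tall [0.468 0.113 0.166]
mid [0.446 0.    0.143]
pink [ 0.41  -0.279  0.077]
ptr [ 0.354 -0.027  0.004]
? [0.571 0.073 0.168]
ledge [0.804 0.422 0.002]
top 0.162 448 [0.5283 0.0512 0.1686] [ 0.449 -0.002  0.162] [0.569 0.119 0.179]
top 0.185 141 [0.5546 0.039  0.2106] [0.536 0.011 0.186] [0.569 0.065 0.219]
((555.9947509765625, 38.74014663696289), (29.49173355102539, 49.351932525634766), 18.001277923583984) 128
side 0.162 380 [0.5269 0.0569 0.168 ] [ 0.45  -0.003  0.162] [0.57 0.12 0.18]
side 0.185 240 [0.5497 0.0443 0.2037] [0.534 0.011 0.185] [0.57  0.068 0.217]
((553.3831787109375, 40.227989196777344), (29.75666046142578, 53.49092483520508), 17.840621948242188) 136
tray ((556.1167602539062, 38.934383392333984), (347.8359375, 348.5373840332031), 157.80096435546875)
```

View pics/crop0.png

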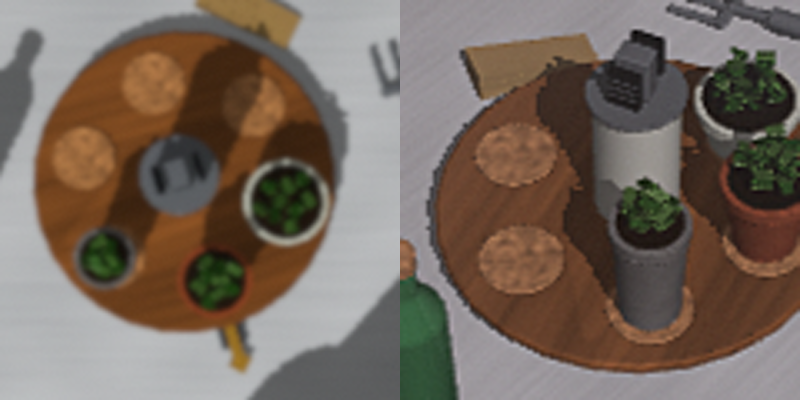

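Candidates for the low wide pot: the white-rimmed pot on the tray at (307,235), and pink ones at (376,277) and (409,245) off the tray. The white one fits: it is about 94 mm wide, on the tray and 60° from the pointer. It sits at −102° and the pointer at −162°, so I need to turn the carousel clockwise (negative). The axis is at about (0.556, 0.039) and the knob yaw is about 18°. I'll approach high with a half turn so the last joint has range left for the turn.

move_arm --rows '[{"x":0,"y":0,"z":0.05,"roll":8},{"x":0.02,"y":0.04,"z":0.1,"roll":16},{"x":0.04,"y":0.09,"z":0.13,"roll":24},{"x":0.06,"y":0.13,"z":0.13,"roll":32},{"x":0.085,"y":0.17,"z":0.13,"roll":40},{"x":0.11,"y":0.21,"z":0.13,"roll":48},{"x":0.13,"y":0.25,"z":0.13,"roll":56},{"x":0.15,"y":0.29,"z":0.13,"roll":64},{"x":0.17,"y":0.33,"z":0.13,"roll":72},{"x":0.19,"y":0.37,"z":0.13,"roll":80},{"x":0.21,"y":0.41,"z":0.13,"roll":88},{"x":0.23,"y":0.45,"z":0.13,"roll":96}]'

```text
validation failed for argument at $.ro...
```

move_arm --rows '[{"x":0.0,"y":0.0,"z":0.05,"roll":8.0,"gripper":0.085}]'

```text
t: 0.2
tcp_pos: [0.2022, -0.587, 0.2738]
tcp_rot: [[0.89, 0.455, -0.006], [0.455, -0.89, 0.014], [0.001, -0.015, -1.0]]
contact_force: [-0.2, -1.1, -0.1]
opening: 0.0849
```

move_arm --rows '[{"x":0.0,"y":0.0,"z":0.05,"roll":8.0,"gripper":0.085},{"x":0.02,"y":0.04,"z":0.08,"roll":16.0,"gripper":0.085},{"x":0.04,"y":0.08,"z":0.09,"roll":24.0,"gripper":0.085},{"x":0.06,"y":0.12,"z":0.09,"roll":32.0,"gripper":0.085},{"x":0.08,"y":0.16,"z":0.09,"roll":40.0,"gripper":0.085},{"x":0.1,"y":0.2,"z":0.09,"roll":48.0,"gripper":0.085},{"x":0.12,"y":0.24,"z":0.09,"roll":56.0,"gripper":0.085},{"x":0.14,"y":0.28,"z":0.09,"roll":64.0,"gripper":0.085},{"x":0.16,"y":0.32,"z":0.09,"roll":72.0,"gripper":0.085},{"x":0.18,"y":0.36,"z":0.09,"roll":80.0,"gripper":0.085},{"x":0.2,"y":0.4,"z":0.09,"roll":88.0,"gripper":0.085},{"x":0.22,"y":0.44,"z":0.09,"roll":96.0,"gripper":0.085}]'

```text
t: 1.4
tcp_pos: [0.4224, -0.1453, 0.3638]
tcp_rot: [[-0.55, 0.835, -0.013], [0.835, 0.55, -0.008], [0.001, -0.015, -1.0]]
contact_force: [0.3, -0.5, -0.9]
opening: 0.0849
```

Run:
```python
from h import *
s=manip.read_state(); print(s['t'],s['joint_pos'].round(3),s['tcp_pos'].round(3),np.degrees(np.arctan2(s['tcp_rot'][1,0],s['tcp_rot'][0,0])))
```

```text
1.4 [ 0.773  0.049 -0.574  1.758  0.038  1.354  0.774] [ 0.422 -0.145  0.364] 123.39828549793613
```

move_arm --rows '[{"x":0.03,"y":0.04,"z":0.0,"roll":8.0,"gripper":0.085},{"x":0.06,"y":0.08,"z":0.0,"roll":16.0,"gripper":0.085},{"x":0.09,"y":0.12,"z":0.0,"roll":24.0,"gripper":0.085},{"x":0.12,"y":0.16,"z":0.0,"roll":32.0,"gripper":0.085},{"x":0.134,"y":0.184,"z":0.0,"roll":40.0,"gripper":0.085},{"x":0.134,"y":0.184,"z":0.0,"roll":48.0,"gripper":0.085},{"x":0.134,"y":0.184,"z":0.0,"roll":56.0,"gripper":0.085},{"x":0.134,"y":0.184,"z":0.0,"roll":64.0,"gripper":0.085},{"x":0.134,"y":0.184,"z":0.0,"roll":72.0,"gripper":0.085},{"x":0.134,"y":0.184,"z":0.0,"roll":75.0,"gripper":0.085},{"x":0.134,"y":0.184,"z":0.0,"roll":75.0,"gripper":0.085}]'

```text
t: 2.5
tcp_pos: [0.5562, 0.0385, 0.3633]
tcp_rot: [[-0.949, -0.316, 0.003], [-0.316, 0.949, -0.014], [0.001, -0.015, -1.0]]
contact_force: [-0.1, 0.1, 0.1]
opening: 0.0851
```

```bash
cat > m.py <<'E'
from h import *
import sys
f=sys.argv[1]
s=manip.read_state(); print(s['t'],s['joint_pos'].round(3),s['tcp_pos'].round(4),s['tcp_rot'].round(3).tolist(),np.degrees(np.arctan2(s['tcp_rot'][1,0],s['tcp_rot'][0,0])),s['contact_force'].round(2),s['moment'].round(3),s['opening'])
for n in('wrist','top'):
    c=shot(n,n+f); W,I=world(n+f)
    if n=='wrist': print(c['tool_from_camera'].round(3).tolist(),c['K'].round(1).tolist())
    z=W[...,2]; m=(z>.202)&(z<.217)&(abs(W[...,0]-.556)<.05)&(abs(W[...,1]-.039)<.05)
    p=W[m]; print(n,len(p),p.mean(0).round(4), cv2.minAreaRect((p[:,:2]*1000).astype(np.float32)))
    m=(z>.163)&(z<.173)&(np.hypot(W[...,0]-.556,W[...,1]-.039)<.06)
    p=W[m]
    if len(p)>20: print('collar',len(p),cv2.minEnclosingCircle((p[:,:2]*1000).astype(np.float32)))
E
python3 m.py 1
```

```text
2.5 [ 0.525  0.333 -0.91   1.521  0.279  1.419  1.491] [0.5562 0.0385 0.3633] [[-0.949, -0.316, 0.003], [-0.316, 0.949, -0.014], [0.001, -0.015, -1.0]] -161.56900563443227 [-0.09  0.1   0.12] [ 0.045 -0.006 -0.028] 0.08509721660954682
[[0.0, 0.955, 0.297, 0.078], [1.0, -0.001, 0.001, -0.0], [0.001, 0.297, -0.955, -0.143], [0.0, 0.0, 0.0, 1.0]] [[369.3, 0.0, 278.8], [0.0, 369.3, 210.3], [0.0, 0.0, 1.0]]
wrist 1487 [0.554  0.0374 0.2108] ((555.0494995117188, 37.968505859375), (30.4924259185791, 49.75168991088867), 16.91598129272461)
collar 4252 ((555.1483764648438, 38.014408111572266), 42.072364807128906)
top 0 [nan nan nan] ((0.0, 0.0), (0.0, 0.0), 0.0)m.py:9: RuntimeWarning: Mean of empty slice.
  p=W[m]; print(n,len(p),p.mean(0).round(4), cv2.minAreaRect((p[:,:2]*1000).astype(np.float32)))
  ret = um.true_divide(
```

View pics/wrist1.png

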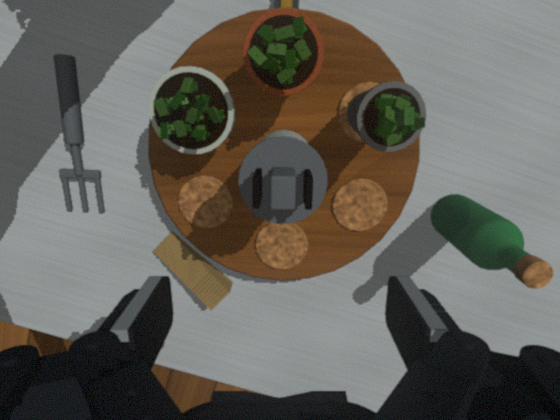

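move_arm --rows '[{"x":0.0,"y":0.0,"z":-0.04,"roll":0.0,"gripper":0.085},{"x":0.0,"y":0.0,"z":-0.08,"roll":0.0,"gripper":0.08},{"x":0.0,"y":0.0,"z":-0.11,"roll":0.0,"gripper":0.075},{"x":0.0,"y":0.0,"z":-0.14,"roll":0.0,"gripper":0.07},{"x":0.0,"y":0.0,"z":-0.16,"roll":0.0,"gripper":0.065},{"x":0.0,"y":0.0,"z":-0.175,"roll":0.0,"gripper":0.062},{"x":0.0,"y":0.0,"z":-0.185,"roll":0.0,"gripper":0.06},{"x":0.0,"y":0.0,"z":-0.185,"roll":0.0,"gripper":0.06},{"x":0.0,"y":0.0,"z":-0.185,"roll":0.0,"gripper":0.06}]' --newtons 30

```text
t: 3.5
tcp_pos: [0.5568, 0.0388, 0.1792]
tcp_rot: [[-0.95, -0.314, 0.005], [-0.314, 0.949, -0.014], [0.0, -0.015, -1.0]]
contact_force: [-0.0, -0.3, 0.7]
opening: 0.0603
```

```bash
python3 m.py 2 2>&1 | grep -v Warn
```

```text
p=W[m]; print(n,len(p),p.mean(0).round(4), cv2.minAreaRect((p[:,:2]*1000).astype(np.float32)))
  ret = um.true_divide(
3.5 [ 0.465  0.481 -0.842  1.783  0.424  1.064  1.357] [0.5568 0.0388 0.1792] [[-0.95, -0.314, 0.005], [-0.314, 0.949, -0.014], [0.0, -0.015, -1.0]] -161.72535271921336 [-0.02 -0.32  0.67] [0.037 0.012 0.009] 0.06031941421072768
[[0.0, 0.955, 0.297, 0.078], [1.0, -0.001, 0.001, -0.0], [0.001, 0.297, -0.955, -0.143], [0.0, 0.0, 0.0, 1.0]] [[369.3, 0.0, 278.8], [0.0, 369.3, 210.3], [0.0, 0.0, 1.0]]
wrist 10859 [0.5516 0.0372 0.2102] ((554.5042114257812, 38.13922882080078), (30.362293243408203, 87.95398712158203), 17.76852798461914)
collar 12769 ((554.9255981445312, 38.427703857421875), 42.1115837097168)
top 0 [nan nan nan] ((0.0, 0.0), (0.0, 0.0), 0.0)
```

View pics/wrist2.png

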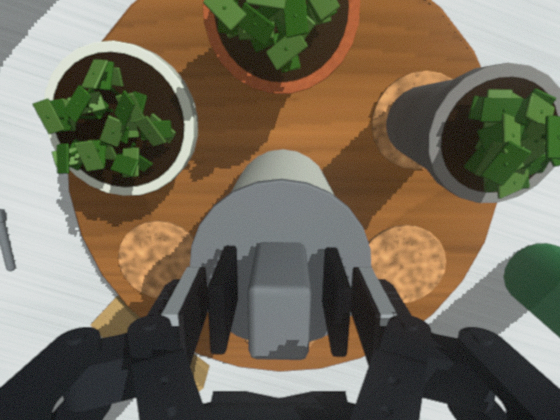

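move_arm --rows '[{"x":-0.001,"y":0.0,"z":-0.006,"roll":0.0,"gripper":0.058},{"x":-0.001,"y":0.0,"z":-0.006,"roll":0.0,"gripper":0.052},{"x":-0.001,"y":0.0,"z":-0.006,"roll":0.0,"gripper":0.046},{"x":-0.001,"y":0.0,"z":-0.006,"roll":0.0,"gripper":0.04},{"x":-0.001,"y":0.0,"z":-0.006,"roll":0.0,"gripper":0.032},{"x":-0.001,"y":0.0,"z":-0.006,"roll":0.0,"gripper":0.032},{"x":-0.001,"y":0.0,"z":-0.006,"roll":0.0,"gripper":0.032},{"x":-0.001,"y":0.0,"z":-0.006,"roll":0.0,"gripper":0.032}]' --newtons 35

```text
t: 4.4
tcp_pos: [0.5563, 0.0388, 0.1749]
tcp_rot: [[-0.95, -0.313, 0.006], [-0.313, 0.95, -0.015], [-0.001, -0.016, -1.0]]
contact_force: [-3.0, -1.6, 11.8]
opening: 0.0333
```

```bash
python3 m.py 3 2>&1 | grep -v Warn
```

```text
p=W[m]; print(n,len(p),p.mean(0).round(4), cv2.minAreaRect((p[:,:2]*1000).astype(np.float32)))
  ret = um.true_divide(
4.4 [ 0.463  0.484 -0.84   1.791  0.429  1.054  1.352] [0.5563 0.0388 0.1749] [[-0.95, -0.313, 0.006], [-0.313, 0.95, -0.015], [-0.001, -0.016, -1.0]] -161.77246854991537 [-2.96 -1.64 11.85] [ 0.375  1.011 -0.031] 0.03334404338158952
[[0.0, 0.955, 0.297, 0.078], [1.0, -0.001, 0.001, -0.0], [0.001, 0.297, -0.955, -0.143], [0.0, 0.0, 0.0, 1.0]] [[369.3, 0.0, 278.8], [0.0, 369.3, 210.3], [0.0, 0.0, 1.0]]
wrist 10178 [0.5512 0.0374 0.2105] ((553.8796997070312, 40.27690887451172), (30.966039657592773, 64.20716857910156), 18.755189895629883)
collar 11741 ((554.6549682617188, 37.90156936645508), 41.91754913330078)
top 0 [nan nan nan] ((0.0, 0.0), (0.0, 0.0), 0.0)
```

View pics/wrist3.png

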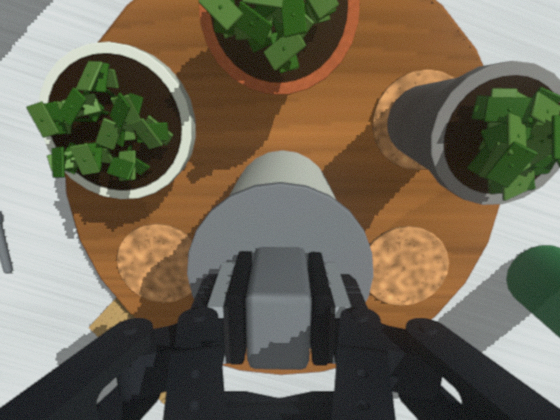

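Both tabs are pressed against the core (opening 33 mm, symmetric about column 280). I'll try a small turn first to confirm it is unlocked.

move_arm --rows '[{"x":0.0,"y":0.0,"z":0.0,"roll":0.0,"gripper":0.032},{"x":0.0,"y":0.0,"z":0.0,"roll":-1.0,"gripper":0.032},{"x":0.0,"y":0.0,"z":0.0,"roll":-2.0,"gripper":0.032},{"x":0.0,"y":0.0,"z":0.0,"roll":-3.0,"gripper":0.032},{"x":0.0,"y":0.0,"z":0.0,"roll":-4.0,"gripper":0.032}]'

```text
t: 5.0
tcp_pos: [0.5562, 0.0388, 0.175]
tcp_rot: [[-0.97, -0.244, 0.005], [-0.244, 0.97, -0.015], [-0.001, -0.016, -1.0]]
contact_force: [-2.4, -1.3, 4.5]
opening: 0.033
```

```bash
cat > s.py <<'E'
from rig import manip
import numpy as np
s=manip.read_state(); r=s['tcp_rot']
print(s['t'].round(2),'turned',round((np.degrees(np.arctan2(r[1,0],r[0,0]))+161.75+180)%360-180,2),'F',s['contact_force'].round(1),'M',s['moment'].round(3),'op',round(s['opening'],4),s['tcp_pos'].round(4),'q',s['joint_pos'].round(2),'effort',s['effort'].round(2))
E
python3 s.py
```

```text
Traceback (most recent call last):
  File "s.py", line 4, in <module>
    print(s['t'].round(2),'turned',round((np.degrees(np.arctan2(r[1,0],r[0,0]))+161.75+180)%360-180,2),'F',s['contact_force'].round(1),'M',s['moment'].round(3),'op',round(s['opening'],4),s['tcp_pos'].round(4),'q',s['joint_pos'].round(2),'effort',s['effort'].round(2))
          ^^^^^^^^^^^^
AttributeError: 'float' object has no attribute 'round'
```

```bash
sed -i "s/s\['t'\].round(2)/round(float(s['t']),2)/" s.py; python3 s.py
```

```text
5.0 turned -4.11 F [-2.4 -1.3  4.5] M [0.572 0.724 0.167] op 0.033 [0.5562 0.0388 0.175 ] q [ 0.45  0.48 -0.82  1.79  0.42  1.05  1.29] effort [ -0.42 -50.8  -10.02 -26.11   0.77  -0.65   0.12]
```

Unlocked: 4.1° turned, which is past the play, at only 0.17 N·m.

move_arm --rows '[{"x":0.0,"y":0.0,"z":0.0,"roll":-2.0,"gripper":0.032},{"x":0.0,"y":0.0,"z":0.0,"roll":-4.0,"gripper":0.032},{"x":0.0,"y":0.0,"z":0.0,"roll":-6.0,"gripper":0.032},{"x":0.0,"y":0.0,"z":0.0,"roll":-8.0,"gripper":0.032},{"x":0.0,"y":0.0,"z":0.0,"roll":-10.0,"gripper":0.032},{"x":0.0,"y":0.0,"z":0.0,"roll":-12.0,"gripper":0.032},{"x":0.0,"y":0.0,"z":0.0,"roll":-14.0,"gripper":0.032},{"x":0.0,"y":0.0,"z":0.0,"roll":-16.0,"gripper":0.032},{"x":0.0,"y":0.0,"z":0.0,"roll":-18.0,"gripper":0.032}]'

```text
t: 5.9
tcp_pos: [0.5561, 0.0392, 0.175]
tcp_rot: [[-0.998, 0.069, 0.0], [0.069, 0.997, -0.016], [-0.001, -0.016, -1.0]]
contact_force: [-2.3, -0.5, 3.5]
opening: 0.0332
```

```bash
python3 s.py
```

```text
5.9 turned -22.22 F [-2.3 -0.5  3.5] M [0.776 0.475 0.16 ] op 0.0332 [0.5561 0.0392 0.175 ] q [ 0.4   0.46 -0.75  1.79  0.38  1.04  1.01] effort [  0.17 -51.47  -8.71 -26.59   0.87  -0.35   0.34]
```

move_arm --rows '[{"x":0.0,"y":0.0,"z":0.0,"roll":-2.0,"gripper":0.032},{"x":0.0,"y":0.0,"z":0.0,"roll":-4.0,"gripper":0.032},{"x":0.0,"y":0.0,"z":0.0,"roll":-6.0,"gripper":0.032},{"x":0.0,"y":0.0,"z":0.0,"roll":-8.0,"gripper":0.032},{"x":0.0,"y":0.0,"z":0.0,"roll":-10.0,"gripper":0.032},{"x":0.0,"y":0.0,"z":0.0,"roll":-12.0,"gripper":0.032},{"x":0.0,"y":0.0,"z":0.0,"roll":-14.0,"gripper":0.032},{"x":0.0,"y":0.0,"z":0.0,"roll":-16.0,"gripper":0.032},{"x":0.0,"y":0.0,"z":0.0,"roll":-18.0,"gripper":0.032}]'

```text
t: 6.8
tcp_pos: [0.5561, 0.0395, 0.175]
tcp_rot: [[-0.927, 0.376, -0.005], [0.376, 0.927, -0.015], [-0.001, -0.015, -1.0]]
contact_force: [-2.7, -1.0, 2.0]
opening: 0.033
```

```bash
python3 s.py
```

```text
6.8 turned -40.31 F [-2.7 -1.   2. ] M [0.721 0.217 0.206] op 0.033 [0.5561 0.0395 0.175 ] q [ 0.35  0.44 -0.68  1.79  0.33  1.03  0.73] effort [  0.26 -51.91  -7.64 -26.75   0.74  -0.11   0.34]
```

Now searching for the stop in small steps.

move_arm --rows '[{"x":0.0,"y":-0.0005,"z":0.0,"roll":-1.0,"gripper":0.032},{"x":0.0,"y":-0.0005,"z":0.0,"roll":-2.0,"gripper":0.032},{"x":0.0,"y":-0.0005,"z":0.0,"roll":-3.0,"gripper":0.032},{"x":0.0,"y":-0.0005,"z":0.0,"roll":-4.0,"gripper":0.032}]'

```text
t: 7.2
tcp_pos: [0.5561, 0.0395, 0.175]
tcp_rot: [[-0.898, 0.44, -0.005], [0.44, 0.898, -0.014], [-0.001, -0.015, -1.0]]
contact_force: [-1.6, 1.5, 1.3]
opening: 0.0329
```

```bash
python3 s.py
```

```text
7.2 turned -44.35 F [-1.6  1.5  1.3] M [1.219 0.142 0.121] op 0.0329 [0.5561 0.0395 0.175 ] q [ 0.34  0.44 -0.66  1.79  0.32  1.03  0.67] effort [  1.32 -52.45  -6.16 -26.77   1.23   0.32   0.12]
```

move_arm --rows '[{"x":0.0,"y":0.0,"z":0.0,"roll":-0.7,"gripper":0.032},{"x":0.0,"y":0.0,"z":0.0,"roll":-1.4,"gripper":0.032}]'

```text
t: 7.4
tcp_pos: [0.5561, 0.0395, 0.175]
tcp_rot: [[-0.887, 0.463, -0.006], [0.463, 0.886, -0.014], [-0.001, -0.015, -1.0]]
contact_force: [-2.1, 0.8, 1.6]
opening: 0.0328
```

```bash
python3 s.py
```

```text
7.4 turned -45.81 F [-2.1  0.8  1.6] M [0.975 0.061 0.1  ] op 0.0328 [0.5561 0.0395 0.175 ] q [ 0.34  0.44 -0.66  1.79  0.32  1.03  0.64] effort [ 8.100e-01 -5.233e+01 -6.470e+00 -2.679e+01  1.000e+00  1.800e-01
  2.000e-02]
```

move_arm --rows '[{"x":0.0,"y":0.0,"z":0.0,"roll":-0.7,"gripper":0.032},{"x":0.0,"y":0.0,"z":0.0,"roll":-1.4,"gripper":0.032}]'

```text
t: 7.6
tcp_pos: [0.5561, 0.0396, 0.175]
tcp_rot: [[-0.875, 0.485, -0.006], [0.485, 0.874, -0.013], [-0.001, -0.015, -1.0]]
contact_force: [-1.2, 0.8, 2.3]
opening: 0.033
```

```bash
python3 s.py
```

```text
7.6 turned -47.26 F [-1.2  0.8  2.3] M [0.977 0.071 0.087] op 0.033 [0.5561 0.0396 0.175 ] q [ 0.33  0.44 -0.65  1.79  0.32  1.03  0.62] effort [ 8.600e-01 -5.237e+01 -6.360e+00 -2.680e+01  9.900e-01  1.900e-01
  4.000e-02]
```

move_arm --rows '[{"x":0.0,"y":0.0,"z":0.0,"roll":-0.7,"gripper":0.032},{"x":0.0,"y":0.0,"z":0.0,"roll":-1.4,"gripper":0.032}]'

```text
t: 7.8
tcp_pos: [0.5562, 0.0396, 0.175]
tcp_rot: [[-0.862, 0.507, -0.006], [0.507, 0.862, -0.013], [-0.001, -0.015, -1.0]]
contact_force: [-2.4, 0.8, 1.9]
opening: 0.0329
```

```bash
python3 s.py
```

```text
7.8 turned -48.73 F [-2.4  0.8  1.9] M [0.966 0.069 0.127] op 0.0329 [0.5562 0.0396 0.175 ] q [ 0.33  0.44 -0.65  1.79  0.32  1.03  0.6 ] effort [ 9.000e-01 -5.241e+01 -6.260e+00 -2.682e+01  9.900e-01  2.100e-01
  4.000e-02]
```

move_arm --rows '[{"x":0.0,"y":0.0,"z":0.0,"roll":-0.7,"gripper":0.032},{"x":0.0,"y":0.0,"z":0.0,"roll":-1.4,"gripper":0.032}]'

```text
t: 8.0
tcp_pos: [0.5562, 0.0397, 0.175]
tcp_rot: [[-0.849, 0.529, -0.007], [0.529, 0.849, -0.013], [-0.001, -0.015, -1.0]]
contact_force: [-2.8, 0.3, 2.0]
opening: 0.033
```

```bash
python3 s.py
```

```text
8.0 turned -50.18 F [-2.8  0.3  2. ] M [0.984 0.072 0.125] op 0.033 [0.5562 0.0397 0.175 ] q [ 0.32  0.44 -0.64  1.79  0.31  1.03  0.58] effort [ 9.200e-01 -5.244e+01 -6.160e+00 -2.683e+01  9.800e-01  2.300e-01
  4.000e-02]
```

move_arm --rows '[{"x":0.0,"y":0.0,"z":0.0,"roll":-0.7,"gripper":0.032},{"x":0.0,"y":0.0,"z":0.0,"roll":-1.4,"gripper":0.032}]'

```text
t: 8.2
tcp_pos: [0.5562, 0.0396, 0.175]
tcp_rot: [[-0.835, 0.55, -0.007], [0.55, 0.835, -0.013], [-0.001, -0.015, -1.0]]
contact_force: [-1.8, 0.9, 2.2]
opening: 0.0326
```

```bash
python3 s.py
```

```text
8.2 turned -51.65 F [-1.8  0.9  2.2] M [ 0.982 -0.013  0.163] op 0.0326 [0.5562 0.0396 0.175 ] q [ 0.32  0.43 -0.64  1.79  0.31  1.03  0.55] effort [ 9.500e-01 -5.248e+01 -6.060e+00 -2.684e+01  9.800e-01  2.500e-01
  4.000e-02]
```

move_arm --rows '[{"x":0.0,"y":0.0,"z":0.0,"roll":-0.7,"gripper":0.032},{"x":0.0,"y":0.0,"z":0.0,"roll":-1.4,"gripper":0.032}]'

```text
t: 8.4
tcp_pos: [0.5562, 0.0397, 0.175]
tcp_rot: [[-0.821, 0.571, -0.007], [0.571, 0.821, -0.013], [-0.001, -0.014, -1.0]]
contact_force: [-2.3, 1.3, 0.9]
opening: 0.0327
```

```bash
python3 s.py
```

```text
8.4 turned -53.1 F [-2.3  1.3  0.9] M [1.022 0.031 0.136] op 0.0327 [0.5562 0.0397 0.175 ] q [ 0.32  0.43 -0.63  1.79  0.31  1.03  0.53] effort [ 9.700e-01 -5.252e+01 -5.970e+00 -2.685e+01  9.700e-01  2.700e-01
  4.000e-02]
```

move_arm --rows '[{"x":0.0,"y":0.0,"z":0.0,"roll":-0.7,"gripper":0.032},{"x":0.0,"y":0.0,"z":0.0,"roll":-1.4,"gripper":0.032}]'

```text
t: 8.6
tcp_pos: [0.5562, 0.0397, 0.175]
tcp_rot: [[-0.806, 0.592, -0.008], [0.592, 0.806, -0.012], [-0.001, -0.014, -1.0]]
contact_force: [-1.4, 1.2, 1.6]
opening: 0.0333
```

```bash
python3 s.py
```

```text
8.6 turned -54.56 F [-1.4  1.2  1.6] M [0.976 0.012 0.074] op 0.0333 [0.5562 0.0397 0.175 ] q [ 0.31  0.43 -0.63  1.79  0.3   1.03  0.51] effort [ 1.000e+00 -5.255e+01 -5.870e+00 -2.685e+01  9.700e-01  2.900e-01
  4.000e-02]
```

move_arm --rows '[{"x":0.0,"y":0.0,"z":0.0,"roll":-0.7,"gripper":0.032},{"x":0.0,"y":0.0,"z":0.0,"roll":-1.4,"gripper":0.032}]'

```text
t: 8.8
tcp_pos: [0.5562, 0.0398, 0.175]
tcp_rot: [[-0.79, 0.612, -0.008], [0.613, 0.79, -0.012], [-0.001, -0.014, -1.0]]
contact_force: [-2.4, 1.0, 0.9]
opening: 0.0332
```

```bash
python3 s.py
```

```text
8.8 turned -56.02 F [-2.4  1.   0.9] M [ 0.984 -0.002  0.167] op 0.0332 [0.5562 0.0398 0.175 ] q [ 0.31  0.43 -0.62  1.79  0.3   1.03  0.48] effort [ 1.030e+00 -5.259e+01 -5.770e+00 -2.686e+01  9.600e-01  3.100e-01
  4.000e-02]
```

move_arm --rows '[{"x":0.0,"y":0.0,"z":0.0,"roll":-0.7,"gripper":0.032},{"x":0.0,"y":0.0,"z":0.0,"roll":-1.4,"gripper":0.032}]'

```text
t: 9.0
tcp_pos: [0.5562, 0.0398, 0.175]
tcp_rot: [[-0.775, 0.632, -0.008], [0.632, 0.774, -0.012], [-0.001, -0.014, -1.0]]
contact_force: [-1.5, 0.4, 1.3]
opening: 0.0327
```

```bash
python3 s.py
```

```text
9.0 turned -57.48 F [-1.5  0.4  1.3] M [ 0.968 -0.006  0.123] op 0.0327 [0.5562 0.0398 0.175 ] q [ 0.31  0.43 -0.61  1.79  0.3   1.03  0.46] effort [ 1.060e+00 -5.263e+01 -5.680e+00 -2.687e+01  9.600e-01  3.200e-01
  4.000e-02]
```

move_arm --rows '[{"x":0.0,"y":0.0,"z":0.0,"roll":-0.7,"gripper":0.032},{"x":0.0,"y":0.0,"z":0.0,"roll":-1.4,"gripper":0.032}]'

```text
t: 9.2
tcp_pos: [0.5562, 0.0398, 0.175]
tcp_rot: [[-0.758, 0.652, -0.008], [0.652, 0.758, -0.012], [-0.001, -0.014, -1.0]]
contact_force: [-2.0, 0.4, 0.8]
opening: 0.033
```

```bash
python3 s.py
```

```text
9.2 turned -58.94 F [-2.   0.4  0.8] M [ 0.946 -0.059  0.132] op 0.033 [0.5562 0.0398 0.175 ] q [ 0.3   0.43 -0.61  1.79  0.29  1.03  0.44] effort [ 1.080e+00 -5.267e+01 -5.580e+00 -2.688e+01  9.500e-01  3.400e-01
  4.000e-02]
```

move_arm --rows '[{"x":0.0,"y":0.0,"z":0.0,"roll":-0.7,"gripper":0.032},{"x":0.0,"y":0.0,"z":0.0,"roll":-1.4,"gripper":0.032}]'

```text
t: 9.4
tcp_pos: [0.5563, 0.0398, 0.175]
tcp_rot: [[-0.741, 0.671, -0.009], [0.671, 0.741, -0.011], [-0.001, -0.014, -1.0]]
contact_force: [-1.5, 0.3, 1.1]
opening: 0.0328
```

```bash
python3 s.py
```

```text
9.4 turned -60.4 F [-1.5  0.3  1.1] M [ 0.951 -0.096  0.107] op 0.0328 [0.5563 0.0398 0.175 ] q [ 0.3   0.43 -0.6   1.79  0.29  1.02  0.42] effort [ 1.110e+00 -5.271e+01 -5.490e+00 -2.688e+01  9.500e-01  3.600e-01
  4.000e-02]
```

move_arm --rows '[{"x":0.0,"y":0.0,"z":0.0,"roll":-0.7,"gripper":0.032},{"x":0.0,"y":0.0,"z":0.0,"roll":-1.4,"gripper":0.032}]'

```text
t: 9.6
tcp_pos: [0.5562, 0.0398, 0.175]
tcp_rot: [[-0.724, 0.69, -0.009], [0.69, 0.724, -0.011], [-0.001, -0.014, -1.0]]
contact_force: [-2.6, 0.4, 2.2]
opening: 0.033
```

```bash
python3 s.py
```

```text
9.6 turned -61.86 F [-2.6  0.4  2.2] M [ 0.948 -0.107  0.153] op 0.033 [0.5562 0.0398 0.175 ] q [ 0.29  0.43 -0.6   1.79  0.29  1.02  0.39] effort [ 1.140e+00 -5.275e+01 -5.400e+00 -2.689e+01  9.400e-01  3.800e-01
  4.000e-02]
```

move_arm --rows '[{"x":0.0,"y":0.0,"z":0.0,"roll":-0.7,"gripper":0.032},{"x":0.0,"y":0.0,"z":0.0,"roll":-1.4,"gripper":0.032}]'

```text
t: 9.8
tcp_pos: [0.5562, 0.0399, 0.175]
tcp_rot: [[-0.706, 0.708, -0.009], [0.708, 0.706, -0.011], [-0.001, -0.014, -1.0]]
contact_force: [-2.1, 1.0, 1.4]
opening: 0.0329
```

```bash
python3 s.py
```

```text
9.8 turned -63.32 F [-2.1  1.   1.4] M [ 0.973 -0.067  0.117] op 0.0329 [0.5562 0.0399 0.175 ] q [ 0.29  0.43 -0.59  1.79  0.28  1.02  0.37] effort [ 1.170e+00 -5.279e+01 -5.310e+00 -2.689e+01  9.300e-01  4.000e-01
  4.000e-02]
```

move_arm --rows '[{"x":0.0,"y":0.0,"z":0.0,"roll":-0.7,"gripper":0.032},{"x":0.0,"y":0.0,"z":0.0,"roll":-1.4,"gripper":0.032}]'

```text
t: 10.0
tcp_pos: [0.5563, 0.0399, 0.175]
tcp_rot: [[-0.688, 0.726, -0.009], [0.726, 0.688, -0.011], [-0.001, -0.014, -1.0]]
contact_force: [-2.0, 1.6, 1.0]
opening: 0.033
```

```bash
python3 s.py
```

```text
10.0 turned -64.78 F [-2.   1.6  1. ] M [ 0.916 -0.144  0.156] op 0.033 [0.5563 0.0399 0.175 ] q [ 0.29  0.42 -0.59  1.79  0.28  1.02  0.35] effort [ 1.190e+00 -5.282e+01 -5.210e+00 -2.689e+01  9.200e-01  4.200e-01
  4.000e-02]
```

move_arm --rows '[{"x":0.0,"y":0.0,"z":0.0,"roll":-0.7,"gripper":0.032},{"x":0.0,"y":0.0,"z":0.0,"roll":-1.4,"gripper":0.032}]'

```text
t: 10.2
tcp_pos: [0.5563, 0.0399, 0.175]
tcp_rot: [[-0.669, 0.743, -0.01], [0.743, 0.669, -0.01], [-0.001, -0.014, -1.0]]
contact_force: [-2.3, 1.4, 1.1]
opening: 0.0328
```

```bash
python3 s.py
```

```text
10.2 turned -66.24 F [-2.3  1.4  1.1] M [ 0.939 -0.161  0.075] op 0.0328 [0.5563 0.0399 0.175 ] q [ 0.28  0.42 -0.58  1.79  0.28  1.02  0.33] effort [ 1.220e+00 -5.286e+01 -5.120e+00 -2.690e+01  9.200e-01  4.400e-01
  4.000e-02]
```

move_arm --rows '[{"x":0.0,"y":0.0,"z":0.0,"roll":-0.7,"gripper":0.032},{"x":0.0,"y":0.0,"z":0.0,"roll":-1.4,"gripper":0.032}]'

```text
t: 10.4
tcp_pos: [0.5563, 0.0399, 0.175]
tcp_rot: [[-0.65, 0.76, -0.01], [0.76, 0.65, -0.01], [-0.001, -0.014, -1.0]]
contact_force: [-1.8, 2.1, 0.2]
opening: 0.033
```

```bash
python3 s.py
```

```text
10.4 turned -67.7 F [-1.8  2.1  0.2] M [ 0.963 -0.151  0.13 ] op 0.033 [0.5563 0.0399 0.175 ] q [ 0.28  0.42 -0.58  1.79  0.27  1.02  0.3 ] effort [ 1.25e+00 -5.29e+01 -5.03e+00 -2.69e+01  9.10e-01  4.60e-01  4.00e-02]
```

move_arm --rows '[{"x":0.0,"y":0.0,"z":0.0,"roll":-0.7,"gripper":0.032},{"x":0.0,"y":0.0,"z":0.0,"roll":-1.4,"gripper":0.032}]'

```text
t: 10.6
tcp_pos: [0.5563, 0.04, 0.175]
tcp_rot: [[-0.631, 0.776, -0.01], [0.776, 0.63, -0.01], [-0.001, -0.014, -1.0]]
contact_force: [-1.9, 1.7, 1.2]
opening: 0.0327
```

```bash
python3 s.py; python3 -c "
from h import *
shot('wrist','w4')"
```

```text
10.6 turned -69.16 F [-1.9  1.7  1.2] M [ 0.97  -0.164  0.11 ] op 0.0327 [0.5563 0.04   0.175 ] q [ 0.27  0.42 -0.57  1.79  0.27  1.02  0.28] effort [ 1.270e+00 -5.294e+01 -4.940e+00 -2.690e+01  9.000e-01  4.800e-01
  4.000e-02]
```

View pics/w4.png

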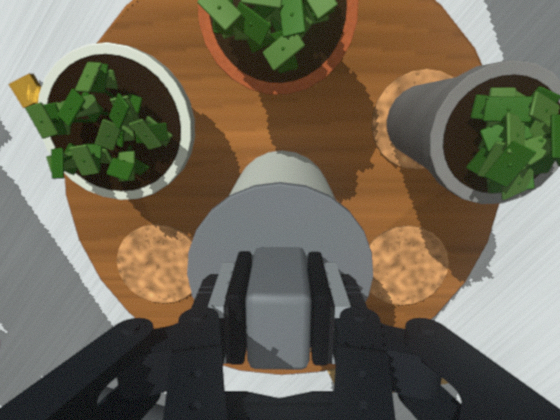

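The carousel is turning with the gripper: the pots hold their place in the wrist view, and the pointer now shows behind the white pot at (25,88). Continuing.

move_arm --rows '[{"x":0.0,"y":0.0,"z":0.0,"roll":-0.7,"gripper":0.032},{"x":0.0,"y":0.0,"z":0.0,"roll":-1.4,"gripper":0.032}]'

```text
t: 10.85
tcp_pos: [0.5563, 0.04, 0.175]
tcp_rot: [[-0.61, 0.792, -0.01], [0.792, 0.61, -0.01], [-0.001, -0.014, -1.0]]
contact_force: [-2.9, 1.3, 0.9]
opening: 0.033
```

```bash
python3 s.py
```

```text
10.85 turned -70.66 F [-2.9  1.3  0.9] M [ 0.994 -0.197  0.267] op 0.033 [0.5563 0.04   0.175 ] q [ 0.27  0.42 -0.57  1.79  0.27  1.02  0.26] effort [  1.39 -52.94  -4.75 -26.93   0.91   0.48  -0.  ]
```

move_arm --rows '[{"x":0.0,"y":0.0,"z":0.0,"roll":-0.3,"gripper":0.032},{"x":0.0,"y":0.0,"z":0.0,"roll":-0.6,"gripper":0.032}]'

```text
t: 11.05
tcp_pos: [0.5563, 0.04, 0.175]
tcp_rot: [[-0.602, 0.799, -0.01], [0.799, 0.602, -0.01], [-0.001, -0.014, -1.0]]
contact_force: [-1.3, 1.6, 0.0]
opening: 0.0325
```

```bash
python3 s.py
```

```text
11.05 turned -71.26 F [-1.3  1.6  0. ] M [ 0.967 -0.164  0.474] op 0.0325 [0.5563 0.04   0.175 ] q [ 0.27  0.42 -0.56  1.79  0.27  1.02  0.25] effort [  1.39 -52.99  -4.57 -26.96   0.66   0.44  -0.49]
```

Stop found at about −70.7° (1.23 rad): the moment rose from 0.12 to 0.47 N·m. I'll relax slightly and release.

move_arm --rows '[{"x":0.0,"y":0.0,"z":0.0,"roll":0.4,"gripper":0.032},{"x":0.0,"y":0.0,"z":0.0,"roll":0.7,"gripper":0.032},{"x":0.0,"y":0.0,"z":0.0,"roll":0.7,"gripper":0.032}]'

```text
t: 11.35
tcp_pos: [0.5563, 0.04, 0.175]
tcp_rot: [[-0.611, 0.791, -0.01], [0.791, 0.611, -0.01], [-0.001, -0.014, -1.0]]
contact_force: [-1.4, 1.0, 1.2]
opening: 0.0327
```

```bash
python3 s.py
```

```text
11.35 turned -70.56 F [-1.4  1.   1.2] M [ 0.943 -0.194  0.05 ] op 0.0327 [0.5563 0.04   0.175 ] q [ 0.27  0.42 -0.57  1.79  0.27  1.02  0.26] effort [ 1.090e+00 -5.299e+01 -4.850e+00 -2.689e+01  9.300e-01  4.800e-01
  2.000e-02]
```

move_arm --rows '[{"x":0.0,"y":0.0,"z":0.0,"roll":0.0,"gripper":0.04},{"x":0.0,"y":0.0,"z":0.0,"roll":0.0,"gripper":0.046},{"x":0.0,"y":0.0,"z":0.0,"roll":0.0,"gripper":0.052},{"x":0.0,"y":0.0,"z":0.0,"roll":0.0,"gripper":0.06},{"x":0.0,"y":0.0,"z":0.0,"roll":0.0,"gripper":0.065},{"x":0.0,"y":0.0,"z":0.0,"roll":0.0,"gripper":0.065},{"x":0.0,"y":0.0,"z":0.0,"roll":0.0,"gripper":0.065}]'

```text
t: 12.05
tcp_pos: [0.5564, 0.0399, 0.1752]
tcp_rot: [[-0.611, 0.791, -0.01], [0.791, 0.611, -0.01], [-0.002, -0.014, -1.0]]
contact_force: [0.3, -0.5, -0.2]
opening: 0.0651
```

```bash
python3 s.py;  python3 -c "
from h import *
shot('wrist','w5')"
```

```text
12.05 turned -70.56 F [ 0.3 -0.5 -0.2] M [0.026 0.017 0.009] op 0.0651 [0.5564 0.0399 0.1752] q [ 0.27  0.42 -0.57  1.79  0.27  1.02  0.26] effort [ 2.000e-02 -5.367e+01 -6.290e+00 -2.698e+01  4.000e-02  7.000e-02
 -0.000e+00]
```

View pics/w5.png

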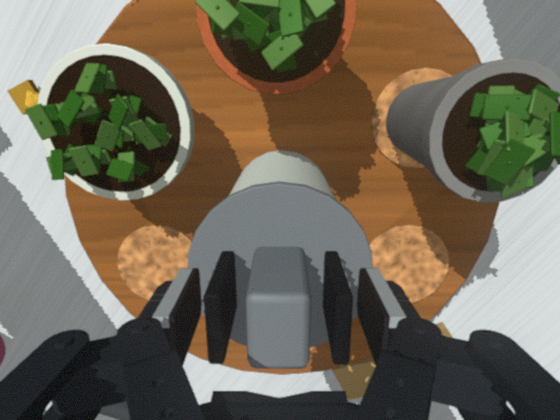

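Both tabs have sprung out, at columns 207–237 and 323–351, same as at the start. Retreating straight up.

move_arm --rows '[{"x":0.0,"y":0.0,"z":0.01,"roll":0.0,"gripper":0.07},{"x":0.0,"y":0.0,"z":0.03,"roll":0.0,"gripper":0.07},{"x":0.0,"y":0.0,"z":0.06,"roll":0.0,"gripper":0.07},{"x":0.0,"y":0.0,"z":0.1,"roll":0.0,"gripper":0.07},{"x":0.0,"y":0.0,"z":0.14,"roll":0.0,"gripper":0.07},{"x":-0.03,"y":0.0,"z":0.18,"roll":0.0,"gripper":0.07},{"x":-0.06,"y":0.0,"z":0.2,"roll":0.0,"gripper":0.07},{"x":-0.06,"y":0.0,"z":0.2,"roll":0.0,"gripper":0.07},{"x":-0.06,"y":0.0,"z":0.2,"roll":0.0,"gripper":0.07}]'

```text
t: 13.0
tcp_pos: [0.4964, 0.0398, 0.3765]
tcp_rot: [[-0.611, 0.791, -0.007], [0.791, 0.611, -0.011], [-0.004, -0.012, -1.0]]
contact_force: [-0.6, -0.1, 0.0]
opening: 0.0704
```

```bash
python3 s.py
python3 - <<'E'
from h import *
shot('wrist','w6'); shot('side','s6')
W,I=world('w6'); z=W[...,2]
m=(z>.202)&(z<.217)&(np.hypot(W[...,0]-.556,W[...,1]-.039)<.04)
print(cv2.minAreaRect((W[m][:,:2]*1000).astype(np.float32)))
# squat rim: light pixels z .07-.1
m=(z>.08)&(z<.1)&(I.min(-1)>120)&(np.hypot(W[...,0]-.556,W[...,1]-.039)<.18)
p=(W[m][:,:2]*1000).astype(np.float32); print(len(p),cv2.minEnclosingCircle(p),np.median(p,0))
a=np.radians(198); print('pointer',.556+.118*np.cos(a),.039+.118*np.sin(a))
E
```

```text
13.0 turned -70.57 F [-0.6 -0.1  0. ] M [-0.016 -0.022  0.012] op 0.0704 [0.4964 0.0398 0.3765] q [ 0.36  0.15 -0.61  1.63  0.1   1.4   0.39] effort [ -0.28 -41.47  -3.26 -32.89  -0.14   0.24   0.05]
((554.4351196289062, 38.39560317993164), (50.18757629394531, 29.004737854003906), 37.5920295715332)
954 ((466.0918273925781, 34.691688537597656), 77.18816375732422) [428.78687  44.3714 ]
pointer 0.44377533107717193 0.0025359946637562233
```

View pics/w6.png

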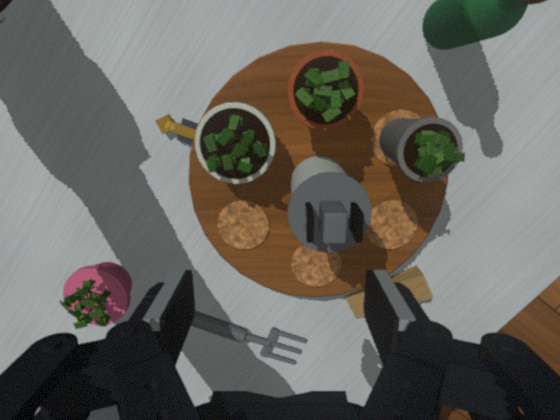

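View pics/s6.png

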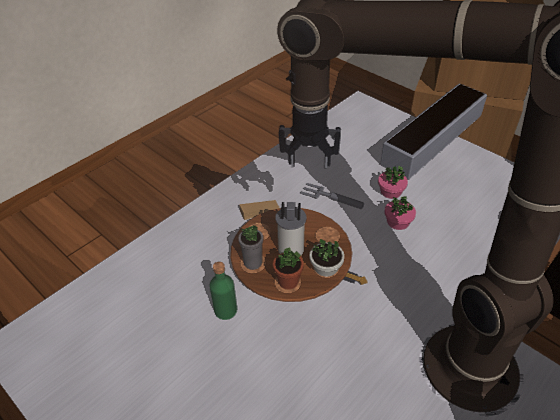

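Run:
```python
from h import *
W,I=world('w6')
p=np.array([W[143,200],W[143,270],W[106,235],W[181,235]]); print(p.round(3))
c=np.nanmedian(W[105:181,198:272].reshape(-1,3),0); print(c, np.hypot(c[0]-.4438,c[1]-.0025))
print(manip.close_job())
```

```text
[[ 0.406 -0.002  0.088]
 [ 0.47   0.048  0.088]
 [ 0.414  0.056  0.088]
 [ 0.464 -0.014  0.088]]
[0.43713294 0.02311163 0.08920645] 0.021663077315547667
the job is handed in; nothing more can be done
None
```

I squeezed both knob tabs and turned the carousel the short way (clockwise). It met its end stop at about 1.23 rad, where the moment rose from about 0.12 to 0.47 N·m. I then eased off slightly, let go and lifted clear. The job is handed in; no verdict was reported.

**Last checks:**
- **Tabs and turn:** the knob measured 50.2 mm over the tabs, so both are fully out. It had turned 70.4° from the start.
- **Pot position:** the low white pot is about 22 mm from the picking place, inside the 50 mm limit. It is not closer because the stop is about 10° past the 60° place.
- **Everything else:** all three pots stand upright in the pictures. The bottle, fork and wedge look unmoved, and the gripper is clear of everything. I judged these by eye and did not measure them.

No check failed. I did not test the lock by trying to turn the carousel back.

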